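# Short spin on the blue mini centrifuge

### The job

Give the tubes in the blue mini centrifuge a short spin: press its green button fully down, keep it down for about four seconds without letting up, then let go so that it comes all the way back up. Do not press the button of the white centrifuge next to it.

Things in the scene. Friction and masses are not known exactly. Their poses are not given: they have to be found in the camera images.
- blue_spinner_button_top (a point): Top centre of the round green push button (28 mm across, black collar 44 mm) on the front deck of the fixed blue mini centrifuge (168 x 130 mm in plan, deck 55 mm up). At rest 76 mm above the worktop; moves down with the button. Clear round lid, 100 mm high, begins 33 mm behind it; flat dial 60 mm left of it. x points to the machine's rear, y to its left, z up.
- blue_spinner_button (a joint): Travel of that green button in m: 0 up (released), 0.006 fully down. Moves straight down on a spring: 1.5 N to start, 5 N to be fully down; comes back up by itself when let go.
- blue_spinner_dial (a joint): Red pointer of the blue centrifuge's speed dial in rad, 0 at rest. Climbs while the button is held fully down (about 1.1 after 3 s, 1.45 after 4 s, 1.95 after 6 s; green marks 1.1 to 1.8, red marks from 2.0) and sinks slowly back after release, to 0 in half a minute or so.
- white_spinner_button (a joint): Travel in m of the like green button on the white mini centrifuge, which has the same shape and stands on the other side of the work area, 0.3 m or more from the blue one: 0 up, 0.006 fully down. Not to be pressed.

How it is judged:
On the way, in this order (a step that is already met when the one before it is completed fails the run):
1. the blue centrifuge's button is held down without a break for 3 s (value of joint blue_spinner_button above 0.004 m), for 3 s.
2. the button is let go and is up again (value of joint blue_spinner_button below 0.001 m), for 0.2 s.
At the end, for the whole second after the job is handed in: The green button of the blue centrifuge is up again (within 1 mm) after one unbroken hold of 3 to 6 s, and the white centrifuge's button is up (within 1 mm) (value of joint each of blue_spinner_button, white_spinner_button below 0.001 m); the robot touches nothing.
It fails at once if the blue centrifuge is run too long (its pointer passes 1.95 rad, after about six seconds of holding) (value of joint blue_spinner_dial above 1.95 rad).
It fails at once if the white centrifuge's button is pressed (value of joint white_spinner_button above 0.002 m).
It also fails if it takes over 37 s, if anything falls off the work surface, if the arm or the gripper's body presses on something with over 40 N, if the wrist force passes 120 N, or if a joint passes its speed limit or range.

### The arm

A 6-joint arm with a two-finger parallel gripper is mounted at the origin on a cart in front of the work surface, level with it; the furniture and walls round the work are solid. World frame = base frame: x ahead of the robot, y to its left, z up, the work surface at z = 0. Lengths are in m, angles in rad, forces in N, time in s.
With the tool pointing down it reaches from about 0.25 to 0.775 m from the base axis. Payload 4 kg.
Tool frame: the origin (TCP) lies at the very end of the fingers, on their centre line; the grasp point (between the pads) lies 19 mm behind it (robot.hold_point_z is the distance from the TCP to the grasp point, in m); z points along the fingers, y is the line along which they close (so a half turn about z gives the same grasp; the last joint's range is limited). The gripper opens to 94 mm and grips with 3 to 60 N. Pads are 16 mm wide; open, the fingers measure 119 mm over their backs; the gripper's body (75 mm by 177 mm) begins 78 mm behind the grasp point.
Start: joints at [1.203, 0.087, 1.371, -0, 1.684, -0.103], TCP at [0.144, 0.531, 0.206] pointing down, gripper open.
Joint ranges: [-3.1, 3.1], [-0.76, 2.03], [0.27, 2.55], [-1.08, 4.22], [0.17, 2.65], [-2.57, 2.57]. Speed limits (rad/s): [2.79, 2.79, 3.14, 3.14, 3.14, 3.14].

### API

Orientations are given as [roll, pitch, yaw] about the fixed x, y, z axes, in that order (R = Rz(yaw) Ry(pitch) Rx(roll)).
In Python, from bench import robot gives the robot as it stands.
- The arm moves only by the tool carry_out, never from a script. Its argument "steps" is a list of rows, each a list of 3 entries, a list of its own where there are three numbers: the shift along the tool's x, y, z in m, then the turn about the tool's z in units of 10 degrees (1.0 is 10 degrees), then the closure, from -1 (fully open) to 1 (shut). In form: [[[tx, ty, tz], roll, jaw], ...]. A call has 1 to 10 rows; each row is the pose to reach, as a shift and turn from the pose commanded when the call began, along the tool's axes at that moment; what a row does not reach only later rows make up. A row lasts 1/8 s, in which the tool goes at most 62.5 mm and 10.7 degrees, less where a joint would pass 70% of its speed; a pose out of reach is approached as far as the arm can. A call with a gripper value outside its range is refused whole. The fingers move at their own pace and stop on an object; the grip force is fixed at half the most. Time passes only in rows, so rows that repeat a pose let the fingers close. It gives the time, the measured TCP pose, the force, the opening and the grip force at its end, in the units of the state.
- robot.get_obs(): the state, without advancing time (a new reading comes with each control period).
- robot.snapshot(name): name is "scene" or "top" or "wrist"; returns a dict with "image" (384x512x3 uint8, red, green, blue), "z_map" (384x512 float32, m along the optical axis (not along the pixel's ray), 0 where there is no reading), "mtx" (3x3 intrinsics, pixels), "R" (3x3) and "t" (3): a world point X has camera coordinates R X + t. Camera axes: x right, y down, z forward; pixel columns grow to the right and rows downward; lengths in m; the calibration is good to about 2 mm. A picture is of the moment at which its call begins.
- robot.close_job(): hands the job in; it is judged then, once.
The state is a dict: "time": time; "joint_positions": joint angles; "qvel": joint speeds; "joint_torque": joint torques, N m; "tool_pos": TCP position; "ee_rot": TCP orientation; "wrist_force": force on the tool from outside, world axes, zero at the start; "wrist_torque": the same for the moment, N m; "width": finger opening in m; "finger_force": force on a finger pad.
Only numpy, scipy, OpenCV 4.12 (cv2) and the standard library are available. Lean on these libraries where they do the work, as an engineer would, in place of code of your own. Each camera call takes 0.05 s, during which the arm holds its last target. There are 200 camera calls.

## Working session

There is one attempt and no reset: what is moved stays moved. The work goes in short steps, Python scripts to look and compute and a tool call to move; the robot and the scene stay as the last step left them, time stands still between calls to the robot, and variables do not carry over. Pictures are saved under pics/ and viewed, at most 10 in all, crops included, and the job is handed in when it is done.

Besides the shell and the picture viewer there is one more tool, called after "Request:" by a JSON object that holds its "fn" and its "kwargs", one argument or row to a line. carry_out: Moves the arm, as the interface text tells. Its arguments: {"type":"object","properties":{"steps":{"type":"array","items":{"type":"array"}}},"required":["steps"]}

```bash
mkdir -p pics
cat > h.py <<'E'
import numpy as np, cv2
from bench import robot
def snap(n,f):
    s=robot.snapshot(n); cv2.imwrite('pics/'+f,s['image'][:,:,::-1]); np.savez('pics/'+f+'.npz',**s); return s
def px(s,u,v,z=None):
    K,R,t=s['mtx'],s['R'],s['t']; r=np.linalg.solve(K,[u,v,1.]); c=-R.T@t; d=R.T@r
    return c+d*((z-c[2])/d[2] if z is not None else s['z_map'][int(v),int(u)])
E
python3 - <<'E'
from h import *
snap('top','top.png');s=snap('scene','scene.png')
a=cv2.imread('pics/top.png');b=cv2.imread('pics/scene.png')
cv2.imwrite('pics/both.png',cv2.resize(np.vstack([a,b]),(400,600)))
o=robot.get_obs();print(o['time'],o['tool_pos'],o['ee_rot'],o['width'])
E
```

```text
0.1 [0.14377809 0.53037824 0.20441002] [-3.13962500e+00 -1.68625277e-04  2.87681803e+00] 0.09400117886439087
```

View pics/top.png

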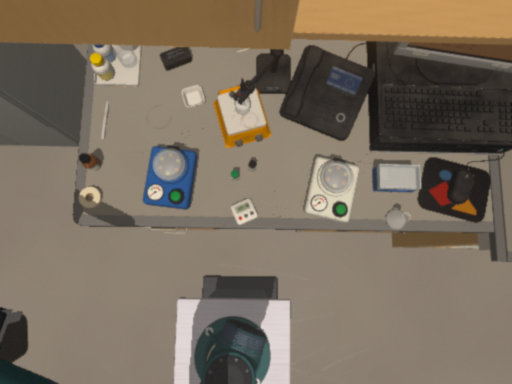

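View pics/scene.png

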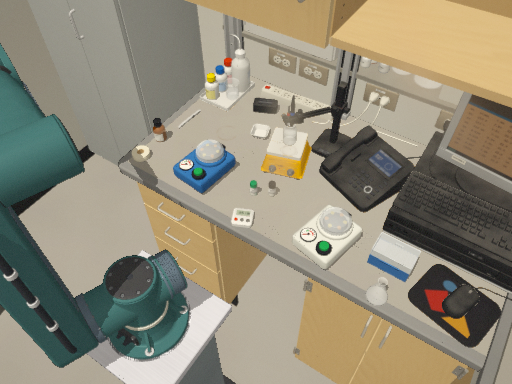

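Top view: the blue centrifuge's green button is at about (176,197) and the white one's at (340,209). In the scene view the blue one is at (199,172).

Run:
```python
from h import *
for n,(u0,v0) in (('top',(176,197)),('scene',(199,172)),('top',(340,209))):
    s=np.load(f'pics/{n}.png.npz'); im=s['image'].astype(int)
    g=(im[:,:,1]>im[:,:,0]+30)&(im[:,:,1]>im[:,:,2]+25)
    v,u=np.nonzero(g); k=(abs(u-u0)<12)&(abs(v-v0)<12); u,v=u[k],v[k]
    print(n,len(u),u.mean(),v.mean(),px(s,u.mean(),v.mean(),.076),px(s,u.mean(),v.mean()))
s=np.load('pics/top.png.npz')
print(px(s,170,164,.1),px(s,155,192,.055)) # lid, dial
cv2.imwrite('pics/crop.png',cv2.resize(s['image'][130:225,130:225,::-1],(570,570),interpolation=cv2.INTER_CUBIC))
```

```text
top 90 175.03333333333333 195.6888888888889 [0.42875565 0.16177548 0.076     ] [0.42909576 0.16222786 0.0735365 ]
scene 66 197.63636363636363 171.33333333333334 [0.42577284 0.16210472 0.076     ] [0.4258635  0.16219476 0.07586117]
top 84 340.5 208.66666666666666 [ 0.4008511 -0.2927735  0.076    ] [ 0.40062397 -0.29231533  0.07801322]
[0.51188699 0.17511616 0.1       ] [0.44104077 0.22173012 0.055     ]
```

View pics/crop.png

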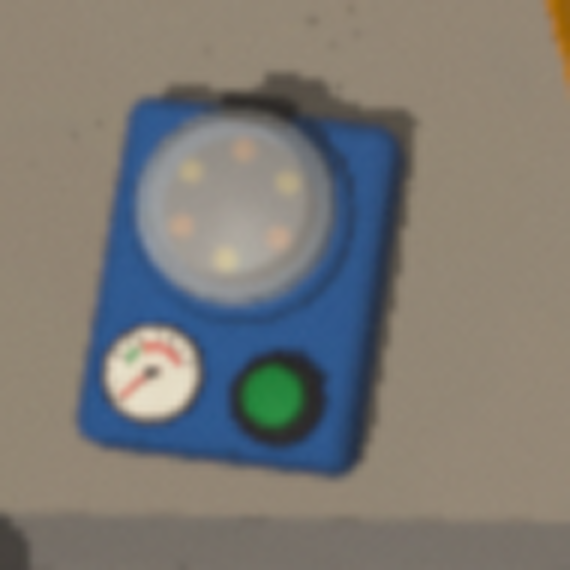

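Request:
{"fn": "carry_out", "kwargs": {
  "steps": [
    [[-0.04,-0.03,0],0,1],
    [[-0.085,-0.065,0],0,1],
    [[-0.13,-0.1,0],0,1],
    [[-0.18,-0.137,0],0,1],
    [[-0.23,-0.175,0],0,1],
    [[-0.28,-0.213,0],0,1],
    [[-0.325,-0.247,0],0,1],
    [[-0.355,-0.27,0.02],0,1],
    [[-0.37,-0.282,0.05],0,1],
    [[-0.37,-0.282,0.07],0,1]
  ]
}}

```text
time: 1.35
tool_pos: [0.4271, 0.1602, 0.1334]
ee_rot: [-3.14, -0.002, 2.874]
wrist_force: [0.4, 1.4, 0.2]
width: 0.0009
finger_force: 0.0
```

Run:
```python
from h import *
s=snap('wrist','w1.png'); t=snap('top','t2.png')
o=robot.get_obs();print({k:o[k] for k in('time','tool_pos','ee_rot','width','wrist_force')})
im=s['image'].astype(int)
g=((im[:,:,1]>im[:,:,0]+30)&(im[:,:,1]>im[:,:,2]+25)).astype('uint8')
n,l,st,c=cv2.connectedComponentsWithStats(g)
for i in range(1,n):
    if st[i,4]>100: print(st[i],c[i],px(s,*c[i],.076))
K,R,tt=s['mtx'],s['R'],s['t']
p=K@(R@o['tool_pos']+tt);print(p[:2]/p[2])
```

```text
{'time': 1.45, 'tool_pos': array([0.42528794, 0.16086123, 0.13222828]), 'ee_rot': array([-3.13839834, -0.00603603,  2.8756731 ]), 'width': 0.000505871791758659, 'wrist_force': array([ 0.33721639, -1.34580923,  0.04870308])}
[238 186  37  36 976] [255.57069672 203.25204918] [0.42742791 0.16584539 0.076     ]
[248.34053428 228.39738109]
```

View pics/w1.png

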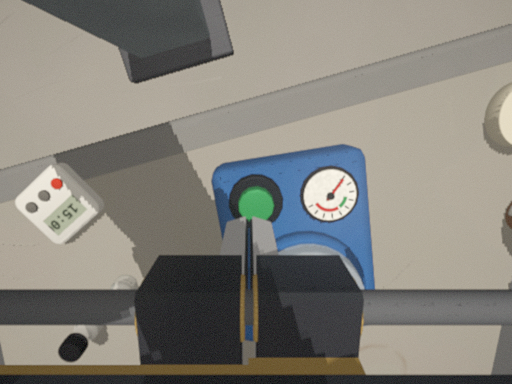

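The wrist view shows the green button at (256,203), just ahead of the closed fingertips at (248,228), so a shift of about 3 mm along +y is needed.

Request:
{"fn": "carry_out", "kwargs": {
  "steps": [
    [[0,0.003,0.02],0,1],
    [[0,0.003,0.04],0,1],
    [[0,0.003,0.048],0,1],
    [[0,0.003,0.048],0,1],
    [[0,0.003,0.048],0,1]
  ]
}}

```text
time: 2.08
tool_pos: [0.4287, 0.165, 0.0886]
ee_rot: [3.141, 0.002, 2.877]
wrist_force: [-0.6, -0.0, 1.1]
width: 0.0002
finger_force: 0.0
```

Run:
```python
from h import *
s=snap('wrist','w2.png');o=robot.get_obs();print(o['time'],o['tool_pos'],o['wrist_force'])
cv2.imwrite('pics/w2c.png',cv2.resize(s['image'][140:300,160:380,::-1],(660,480)))
```

```text
2.125 [0.42875072 0.16498996 0.08864722] [-0.47307322 -0.5881076  -0.27592443]
```

View pics/w2c.png

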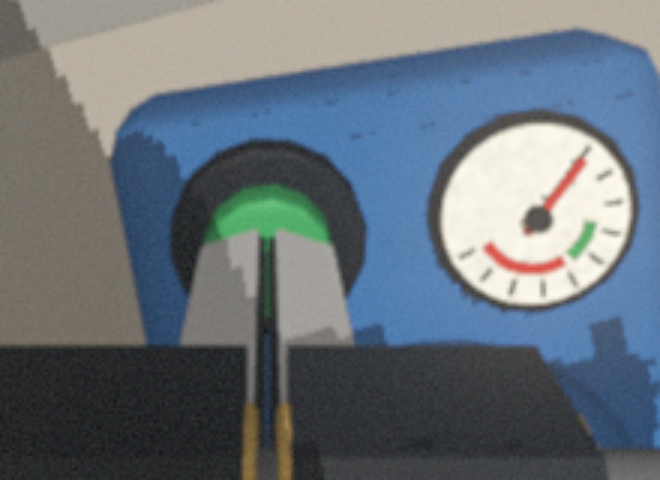

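The crop shows the fingertips centred over the green button at about (268,220), with the pointer at rest. I'm pressing now.

Request:
{"fn": "carry_out", "kwargs": {
  "steps": [
    [[0,0,0.009],0,1],
    [[0,0,0.022],0,1],
    [[0,0,0.022],0,1],
    [[0,0,0.022],0,1]
  ]
}}

```text
time: 2.62
tool_pos: [0.4294, 0.1651, 0.0703]
ee_rot: [3.14, 0.004, 2.877]
wrist_force: [-8.2, -2.7, 24.4]
width: 0.0008
finger_force: 11.8
```

Request:
{"fn": "carry_out", "kwargs": {
  "steps": [
    [[0,0,0],0,1],
    [[0,0,0],0,1],
    [[0,0,0],0,1],
    [[0,0,0],0,1],
    [[0,0,0],0,1],
    [[0,0,0],0,1],
    [[0,0,0],0,1],
    [[0,0,0],0,1],
    [[0,0,0],0,1],
    [[0,0,0],0,1]
  ]
}}

```text
time: 3.88
tool_pos: [0.4294, 0.1651, 0.0704]
ee_rot: [3.14, 0.004, 2.877]
wrist_force: [-7.8, -2.3, 24.0]
width: 0.0003
finger_force: 11.8
```

Run:
```python
from h import *
s=snap('wrist','w3.png');o=robot.get_obs();print(o['time'],o['tool_pos'],o['wrist_force'])
cv2.imwrite('pics/w3c.png',cv2.resize(s['image'][140:300,160:380,::-1],(660,480)))
```

```text
3.925 [0.42936937 0.16505939 0.07036308] [-7.73729285 -1.43940157 23.14219477]
```

View pics/w3c.png

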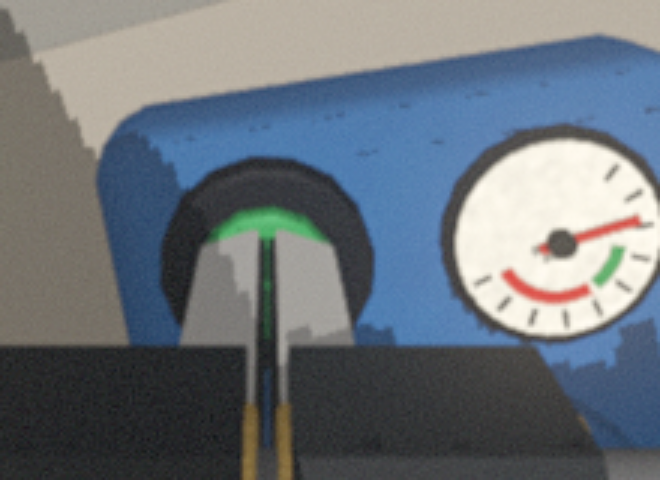

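The button is fully down, and the pointer has climbed to (638,220), about 0.6 rad after roughly 1.5 s. I'll hold until about 6.4 s, then release.

Request:
{"fn": "carry_out", "kwargs": {
  "steps": [
    [[0,0,0],0,1],
    [[0,0,0],0,1],
    [[0,0,0],0,1],
    [[0,0,0],0,1],
    [[0,0,0],0,1],
    [[0,0,0],0,1],
    [[0,0,0],0,1],
    [[0,0,0],0,1],
    [[0,0,0],0,1],
    [[0,0,0],0,1]
  ]
}}

```text
time: 5.18
tool_pos: [0.4294, 0.1651, 0.0704]
ee_rot: [3.14, 0.004, 2.877]
wrist_force: [-7.0, -2.9, 23.8]
width: 0.0004
finger_force: 11.8
```

Request:
{"fn": "carry_out", "kwargs": {
  "steps": [
    [[0,0,0],0,1],
    [[0,0,0],0,1],
    [[0,0,0],0,1],
    [[0,0,0],0,1],
    [[0,0,0],0,1],
    [[0,0,0],0,1],
    [[0,0,0],0,1],
    [[0,0,0],0,1],
    [[0,0,0],0,1],
    [[0,0,-0.02],0,1]
  ]
}}

```text
time: 6.42
tool_pos: [0.428, 0.1647, 0.0857]
ee_rot: [3.141, 0.0, 2.877]
wrist_force: [0.3, -0.9, -1.1]
width: 0.0006
finger_force: 0.0
```

Request:
{"fn": "carry_out", "kwargs": {
  "steps": [
    [[0,0,-0.03],0,1],
    [[0,0,-0.06],0,1],
    [[0,0,-0.08],0,1],
    [[0,0,-0.08],0,1],
    [[0,0,-0.08],0,1],
    [[0,0,-0.08],0,1]
  ]
}}

```text
time: 7.18
tool_pos: [0.4272, 0.1645, 0.1638]
ee_rot: [-3.14, -0.003, 2.877]
wrist_force: [-0.2, 0.3, 0.3]
width: 0.0004
finger_force: 0.0
```

Run:
```python
from h import *
s=snap('wrist','w4.png');o=robot.get_obs();print(o['time'],o['tool_pos'],o['wrist_force'])
```

```text
7.225 [0.42734785 0.16455296 0.16400925] [0.17655551 0.55357257 0.57737043]
```

View pics/w4.png

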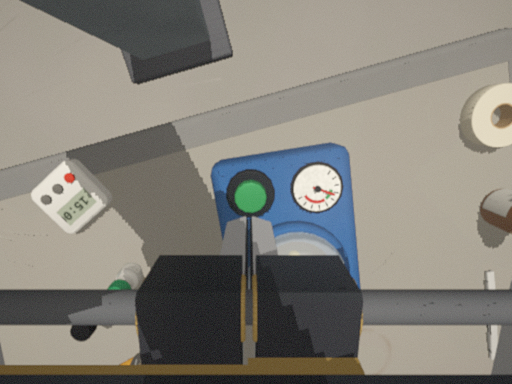

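The button at (250,195) is back up, the pointer at (335,194) is in the green marks, and the gripper is clear of everything.

```bash
python3 -c "
from bench import robot
print(robot.close_job())"
```

```text
the job is handed in; nothing more can be done
None
```

I held the blue centrifuge's button fully down for about 4 s and let it come back up, never went near the white one, and handed the job in with the gripper clear at about 7 s; no verdict was returned.

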